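# Find the top of lift of a wooden cam on the bench centres

### The arm

A 6-joint arm with a two-finger parallel gripper is mounted at the origin on a cart in front of the work surface, level with it; the furniture and walls round the work are solid. World frame = base frame: x ahead of the robot, y to its left, z up, the work surface at z = 0. Lengths are in m, angles in rad, forces in N, time in s.
With the tool pointing down it reaches from about 0.275 to 0.85 m from the base axis. Payload 5.2 kg.
Tool frame: the origin (TCP) lies on the centre line of the jaws, within the pads' length; the fingertips stand 22 mm ahead of it and the grasp point (between the pads) lies 3 mm ahead of it; z points along the fingers, y is the line along which they close (so a half turn about z gives the same grasp; the last joint's range is limited). The gripper opens to 85 mm and grips with 20 to 120 N. Pads are 22 mm wide; open, the fingers measure 114 mm over their backs; the gripper's body (76 mm by 85 mm) begins 54 mm behind the grasp point. The pads swing forward as they close: fully open they stand 13 mm farther back than shut.
Start: joints at [-1.543, 0.259, 1.535, -0, 1.348, -0.203], TCP at [0.126, -0.535, 0.253] pointing down, gripper open.
Joint ranges: [-3.14, 3.14], [-0.91, 2.08], [0.19, 2.58], [-1.22, 4.36], [0.22, 2.71], [-3.12, 3.12]. Speed limits (rad/s): [2.57, 2.57, 3.14, 3.14, 3.14, 3.14].

### API

Orientations are given as a 3x3 rotation matrix whose columns are the frame's x, y, z axes.
In Python, from workcell import * gives the robot as it stands.
- The arm moves only by the tool arm_command, never from a script. Its argument "increments" is a list of rows, each a list of 5 numbers: the gripper command: -1 is fully open, 1 is shut, values between are in proportion, then the shift along the tool's x, y, z in m, then the turn about the tool's z in degrees. In form: [[hand, tx, ty, tz, twist], ...]. A call has 1 to 12 rows; each row shifts and turns the commanded pose from where the row before left it, along the tool's axes as they then stand; what a row does not reach is not made up. A row lasts 1/12 s, in which the tool goes at most 41.7 mm and 7.16 degrees, less where a joint would pass 70% of its speed; a pose out of reach is approached as far as the arm can. A call is refused whole if a number of a shift passes 0.0417 or a number of a turn 7.16, either way. A call with a gripper value outside its range is refused whole. The fingers move at their own pace and stop on an object; "squeeze" is the grip in N (left out, the last holds). Time passes only in rows, so rows that do not move let the fingers close. It gives the time, the measured TCP pose, the force, the opening and the grip force at its end, in the units of the state.
- sense(): the state, without advancing time (a new reading comes with each control period).
- camera(name): name is "scene" or "top" or "wrist"; returns a dict with "color" (400x640x3 uint8, red, green, blue), "fx", "fy", "cx", "cy" (pixels), "R" (3x3) and "t" (3): a world point X has camera coordinates R X + t. Camera axes: x right, y down, z forward; pixel columns grow to the right and rows downward; lengths in m; the calibration is good to about 2 mm. A picture is of the moment at which its call begins. There is no depth.
- sign_off(): hands the job in; it is judged then, once.
Trained networks look in a picture, given as the dict that the camera call returned (one of the last four; its "shot" number tells which), for a name from the list of things; names that differ only in an ending like _2 or _b are one class to them, and where a whole thing is asked for, a point or a joint stands for the part that bears it (a point fixed in the world has none). Each returns a list of dicts, best first, with "confidence" (0 to 1); they miss things now and then, are a little off and sometimes report something else, mostly with a low value. They report only what shows in the picture. A call takes as long as a camera call.
- spot_in(picture, name): "location" ([row, column] in pixels, amid what is visible of it).
- silhouettes(picture, name): "mask" (400x640 bool, what is visible of it) and "location" ([row, column] in pixels, amid what is visible of it).
The state is a dict: "t": time; "joint_pos": joint angles; "joint_vel": joint speeds; "tau": joint torques, N m; "tcp_pos": TCP position; "eef_rot": TCP orientation; "contact_force": force on the tool from outside, world axes, zero at the start; "ft_torque": the same for the moment, N m; "gripper_width": finger opening in m; "grip_force": force on a finger pad.
Only numpy, scipy, OpenCV 4.12 (cv2) and the standard library are available. Lean on these libraries where they do the work, as an engineer would, in place of code of your own. Each camera call takes 0.05 s, during which the arm holds its last target. There are 200 camera calls.

### The job

Check the wooden cam that is mounted between the bench centres: first push the dial gauge along its slide, by the yellow plate, fully home against its stop so that its plunger bears on the cam. Then turn the mandrel by pushing its black spokes, watching the plunger, and leave the cam with its nose at the plunger so that the plunger is pressed in as far as the cam can press it, with the gauge still home. Keep off the cam and the plunger themselves, and do not shift the mug, the tape roll or the wooden offcut.

Things in the scene. Friction and masses are not known exactly. Their poses are not given: they have to be found in the camera images.
- rig: green bench-centre stand, fixed: base plate 230 x 320 x 14 mm, two uprights 138 mm high. Origin on the bench below the turning axis, half-way between the uprights; x runs along the turning axis (away from the robot at yaw 0), y across it; the gauge is on the -y side. The base plate spans x -115 to 115, y -240 to 80 mm.
- axis_mid (a point): centre of the ring of six spokes, on the turning axis, 115 mm above the bench; axes as the stand's. The spokes stand radially in the plane square to the axis, 60 degrees apart, and reach 88 mm from it; the outer 48 mm is a black sleeve 16 mm thick. All else stays under 55 mm above the axis. A fingertip in that plane, 45 to 58 mm above the axis, moved level along y, pushes the top spoke.
- mandrel (a joint): turn of mandrel and cam, rad. 0: a spoke straight up (as at each multiple of 1.047). Grows as the spoke tops move toward the gauge (stand's -y). A 0.2 N m brake keeps it where left. The cam is clamped on at an angle that differs each time; its nose starts 50 to 195 degrees short of the plunger in the growing sense (over the gauge, on top or on the far side): that is the short way.
- cam_seat: sleeve on the mandrel with the pale wooden cam; origin on the axis, 70 mm along the stand's x from the spokes. Its axes turn with the spokes and do not show the nose. The cam is 30 mm thick, egg-shaped: heel of radius 38 mm about the axis, nose of radius 24 mm about a point 30 mm off the axis (tip 54 mm off the axis), joined by straight flanks.
- gauge (a joint): travel of the gauge carriage along the stand's +y toward the cam, in m: 0 fully back, 0.045 fully home against its stop. It drags with 4 N and stays where it is left.
- push_face (a point): middle of the upper part of the outer face (it looks to the stand's -y) of the yellow plate on the gauge carriage, 130 mm above the bench; axes as the stand's. The plate is 56 mm wide along x, 8 mm thick, upper edge 162 mm above the bench. Push it to the stand's +y. The dial beside it stands up to 166 mm above the bench.
- plunger (a joint): how far the sprung plunger is pressed into the gauge, in m: 0 fully out, 0.024 at most (the red needle of the dial turns clockwise with it, 12.5 degrees a mm). With the gauge home it reads 0.004 on the heel of the cam and 0.020 on the tip of the nose. The spring pushes with 1 to 2 N.
- plunger_tip (a point): centre of the 12 mm copper ball at the plunger's tip, level with the turning axis, in line with the middle of the cam. Its y in the stand's frame is -44 mm on the heel and -60 mm on the tip of the nose.
- plunger_guide: the steel bush in the front of the gauge with the plunger in it (for touching); moves with the carriage. Its origin is that of the carriage: on the bench surface below the middle of the blue housing.
- mug_1: white mug, 101 mm high, loose, behind the stand. Origin at its underside.
- tape_1: roll of masking tape, 104 mm across, 25 mm high, loose, behind the stand. Origin at its underside.
- offcut: pale wooden offcut, 85 x 50 x 36 mm, loose, at the stand's +y side. Origin at its underside.

How it is judged:
On the way, in this order (a step that is already met when the one before it is completed fails the run):
1. the gauge is pushed home (value of joint gauge above 0.0425 m), for 0.2 s.
2. the cam is turned until its nose presses the plunger to the top of lift (value of joint gauge above 0.0425 m and y of plunger_tip in the frame of rig below -0.058 m), for 0.2 s.
At the end, for the whole second after the job is handed in: The gauge is home (within 2.5 mm of its stop), the plunger tip is held within 2 mm of the highest point of the cam's lift (the nose is within about 14 degrees of the plunger), and the mandrel stands still (all of step 2 and velocity of joint mandrel between -0.05 and 0.05 rad/s); the robot touches nothing.
It fails at once if the cam is touched by the robot (contact force between any of the fingers, the arm and cam_seat above 1 N).
It fails at once if the plunger is touched by the robot (contact force between any of the fingers, the arm and plunger_guide above 1 N).
It fails at once if the mug, the tape roll or the offcut is shifted by more than 20 mm (distance of any of mug_1, tape_1, offcut from where it was at the start of the episode above 0.02 m).
It also fails if it takes over 61 s, if anything falls off the work surface, if the arm or the gripper's body presses on something with over 40 N, if the wrist force passes 120 N, or if a joint passes its speed limit or range.

## Working session

There is one attempt and no reset: what is moved stays moved. The work goes in short steps, Python scripts to look and compute and a tool call to move; the robot and the scene stay as the last step left them, time stands still between calls to the robot, and variables do not carry over. Pictures are saved under pics/ and viewed, at most 10 in all, crops included, and the job is handed in when it is done.

Besides the shell and the picture viewer there is one more tool, called after "Call:" by a JSON object that holds its "fn" and its "kwargs". arm_command: Moves the arm, as the interface text tells. Its arguments: {"type":"object","properties":{"increments":{"type":"array","items":{"type":"array","items":{"type":"number"}}},"squeeze":{"type":"number"}},"required":["increments"]}

```bash
mkdir -p pics
cat > h.py <<'E'
from workcell import *
import numpy as np, cv2
def snap(n,f):
    p=camera(n); cv2.imwrite('pics/'+f,p['color'][:,:,::-1].copy()); return p
def proj(p,X):
    c=p['R']@np.array(X)+p['t']; return [p['fy']*c[1]/c[2]+p['cy'],p['fx']*c[0]/c[2]+p['cx']]
def ray(p,rc,z):
    d=np.array([(rc[1]-p['cx'])/p['fx'],(rc[0]-p['cy'])/p['fy'],1]); R=np.array(p['R']);o=-R.T@p['t'];d=R.T@d
    return o+d*(z-o[2])/d[2]
E
python3 - <<'E'
from h import *
s=sense();print(s['t'],s['tcp_pos'],s['eef_rot'],s['gripper_width'])
a=snap('scene','s1.png');b=snap('top','t1.png')
for p in(a,b):
  print(p['fx'],-np.array(p['R']).T@p['t'])
  for n in['rig','axis_mid','push_face','cam_seat','plunger_tip','plunger_guide','mug_1','tape_1','offcut']:
    r=spot_in(p,n)
    if r:print(n,np.round(r[0]['location']),round(r[0]['confidence'],2))
E
```

```text
0.0 [ 0.1258312  -0.53489313  0.25244765] [[ 9.73481727e-01  2.28764783e-01 -4.38230746e-05]
 [ 2.28764456e-01 -9.73479970e-01  1.88985396e-03]
 [ 3.89671145e-04 -1.84976345e-03 -9.99998213e-01]] 0.08537999780745914
381.75042860814784 [0.64014835 0.55689984 0.70193517]
rig [235. 363.] 0.94
axis_mid [236. 366.] 0.76
push_face [184. 364.] 0.91
cam_seat [217. 348.] 0.76
plunger_tip [194. 354.] 0.4
plunger_guide [184. 357.] 0.4
mug_1 [246. 256.] 0.63
tape_1 [206. 291.] 0.89
offcut [315. 347.] 0.59
385.8556742705277 [ 0.55709782 -0.04464636  0.95866253]
rig [252. 324.] 0.83
axis_mid [253. 321.] 0.78
push_face [249. 361.] 0.79
cam_seat [228. 296.] 0.75
plunger_tip [243. 337.] 0.44
plunger_guide [248. 358.] 0.67
mug_1 [147. 287.] 0.57
tape_1 [161. 356.] 0.86
offcut [231. 226.] 0.73
```

View pics/s1.png

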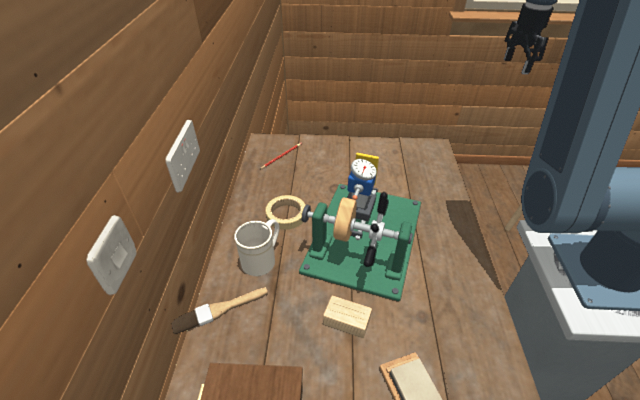

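View pics/t1.png

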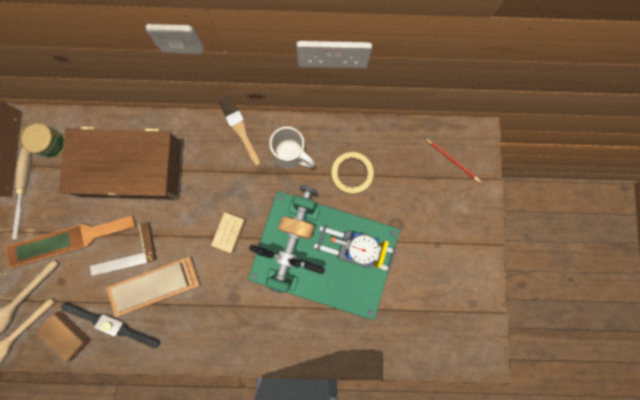

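The scene and top views show the green stand with base corners near (col,row) (276,192), (400,230), (376,318) and (249,280) in top. The yellow plate is at (384,255), the spoke hub at (285,259) and the cam at (296,226).

Run:
```python
from h import *
from scipy.optimize import least_squares
p=camera('top');q=camera('scene')
hsv=cv2.cvtColor(p['color'],cv2.COLOR_RGB2HSV)
m=cv2.inRange(hsv,(65,90,30),(90,255,255));m[:180]=0;m[:,:235]=0;m[:,420:]=0
m=cv2.morphologyEx(m,cv2.MORPH_OPEN,np.ones((3,3)))
pts=np.argwhere(m)
W=np.array([ray(p,x,0.014)[:2] for x in pts],np.float32)
# fit base rectangle by hull of floor plane points (uprights bias little), coarse
r=cv2.minAreaRect(W);print(r)
C=np.array([[276,192],[400,230],[376,318],[249,280]])[:,::-1]
L=np.array([[115,80],[115,-240],[-115,-240],[-115,80]])/1e3
def T(v,l): c,s=np.cos(v[2]),np.sin(v[2]); return np.array([v[0]+c*l[0]-s*l[1],v[1]+s*l[0]+c*l[1]])
f=lambda v:np.ravel([np.array(proj(p,[*T(v,l),.014]))-c for l,c in zip(L,C)])
s=least_squares(f,[.55,.03,-.2]);v=s.x;print(v,np.round(s.fun,1))
big=cv2.resize(p['color'][180:330,235:415],None,fx=4.4,fy=4,interpolation=cv2.INTER_CUBIC)
def mark(l,z,col):
  rc=proj(p,[*T(v,np.array(l)/1e3),z]);cv2.circle(big,(int((rc[1]-235)*4.4),int((rc[0]-180)*4)),4,col,-1)
for l in L*1e3: mark(l,.014,(255,0,0))
for l in [(0,0),(70,0)]: mark(l,.115,(255,0,255))
for y in(80,100,120,140,160,180,200,220): mark((70,-y),.162,(0,255,255))
cv2.imwrite('pics/t2.png',big[:,:,::-1])
b2=cv2.resize(q['color'][130:310,280:440],None,fx=3.3,fy=3.3,interpolation=cv2.INTER_CUBIC)
cv2.imwrite('pics/s2.png',b2[:,:,::-1])
```

```text
((0.5552460551261902, -0.0781020075082779), (0.31278446316719055, 0.23023152351379395), 73.9397201538086)
[ 0.57526333 -0.00286221 -0.26351416] [-1.3  0.4 -2.3  0.9  2.2 -0.1  1.2 -1.2]
```

View pics/t2.png

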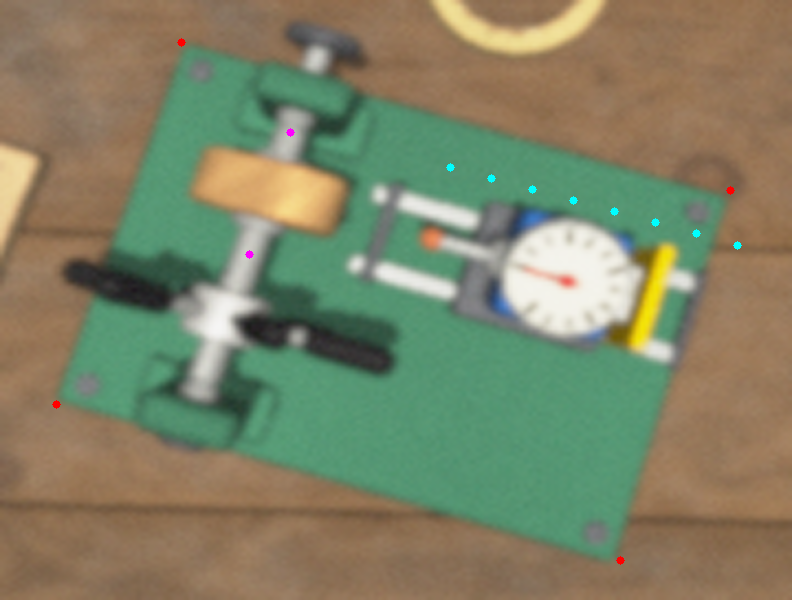

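View pics/s2.png

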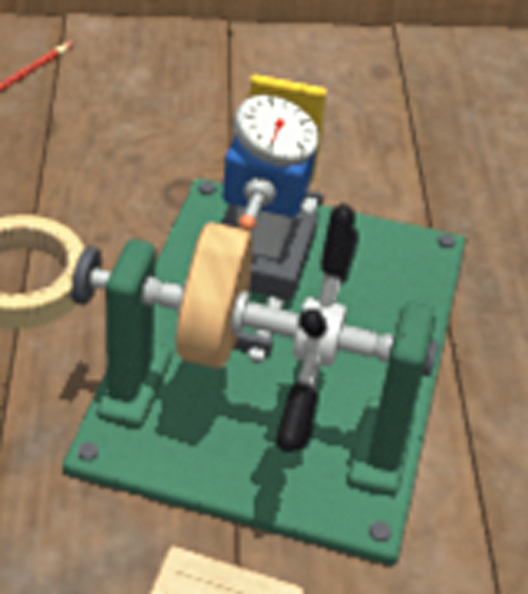

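```bash
cat >> h.py <<'E'
from scipy.optimize import least_squares
def T(v,l): c,s=np.cos(v[2]),np.sin(v[2]); return np.array([v[0]+c*l[0]-s*l[1],v[1]+s*l[0]+c*l[1],l[2]])
E
python3 - <<'E'
from h import *
p=camera('top');q=camera('scene')
L=np.array([[115,80,14],[115,-240,14],[-115,-240,14],[-115,80,14]])/1e3
Ct=np.array([[180+y/4,235+x/4.4] for x,y in[(183,43),(735,190),(618,560),(58,402)]])
Cs=np.array([[130+y/3.3,280+x/3.3] for x,y in[(65,468),(193,180),(468,238),(397,562)]])
f=lambda v:np.ravel([np.array(proj(c,T(v,l)))-x for c,C in((p,Ct),(q,Cs)) for l,x in zip(L,C)])
s=least_squares(f,[.57,0,-.27]);v=s.x;print(v.tolist(),np.round(s.fun,1))
np.save('v.npy',v)
# spokes x0 and theta by dark sleeve mask match
hs=-.035
print('hub',[(proj(c,T(v,(hs,0,.115)))) for c in(p,q)])
best=[]
dark=[cv2.GaussianBlur((c['color'].max(2)<55).astype(np.float32),(3,3),0) for c in(p,q)]
for x0 in np.arange(-.05,-.019,.005):
  for th in np.arange(0,1.047,.05):
    sc=0
    for k in range(6):
      a=th+k*np.pi/3
      for r in np.linspace(.045,.085,9):
        X=T(v,(x0,-r*np.sin(a),.115+r*np.cos(a)))
        if X[2]<.115: continue
        for c,d in zip((p,q),dark):
          rc=np.round(proj(c,X)).astype(int);sc+=d[rc[0],rc[1]]
    best.append((sc,round(x0,3),round(th,2)))
best.sort();print(best[-5:])
x0,th=best[-1][1:]
ims=[]
for c,(a,b,s,e) in((p,(180,330,235,415)),(q,(150,300,280,440))):
  z=4
  big=cv2.resize(c['color'][a:b,s:e],None,fx=z,fy=z,interpolation=cv2.INTER_CUBIC)
  def mk(X,col):
    rc=proj(c,T(v,X));cv2.circle(big,(int((rc[1]-s)*z),int((rc[0]-a)*z)),2,col,-1)
  for k in range(6):
    A=th+k*np.pi/3
    for r in(.04,.06,.088): mk((x0,-r*np.sin(A),.115+r*np.cos(A)),(255,0,0))
  for A in np.arange(0,6.28,.2):
    for dx in(-.015,.015): mk((x0+.07+dx,-.038*np.sin(A),.115+.038*np.cos(A)),(255,0,255))
  for yy in(-.2,-.18,-.16,-.14,-.22): mk((x0+.07,yy,.162),(0,255,255))
  ims.append(cv2.resize(big,(640,600))[:, :])
  cv2.imwrite('pics/o%d.png'%len(ims),big[:,:,::-1])
a=cv2.imread('pics/o1.png');b=cv2.imread('pics/o2.png')
o=cv2.hconcat([a,b]);cv2.imwrite('pics/o.png',cv2.resize(o,None,fx=.585,fy=.585));print(o.shape)
E
```

```text
[0.5757054038866671, -0.0012961465885333416, -0.2707018992298377] [-0.4 -0.5  0.8 -1.6  0.6 -0.7  0.1 -1.2 -0.9 -1.5 -1.8 -0.2 -1.7 -0.7
 -1.3  1.2]
hub [[np.float64(259.04261874123506), np.float64(286.06472839904563)], [np.float64(230.45154695926126), np.float64(377.1129011900571)]]
[(np.float32(43.8125), np.float64(-0.03), np.float64(0.4)), (np.float32(45.5), np.float64(-0.035), np.float64(0.35)), (np.float32(46.4375), np.float64(-0.035), np.float64(0.3)), (np.float32(46.8125), np.float64(-0.03), np.float64(0.3)), (np.float32(48.75), np.float64(-0.03), np.float64(0.35))]
(600, 1360, 3)
```

View pics/o.png

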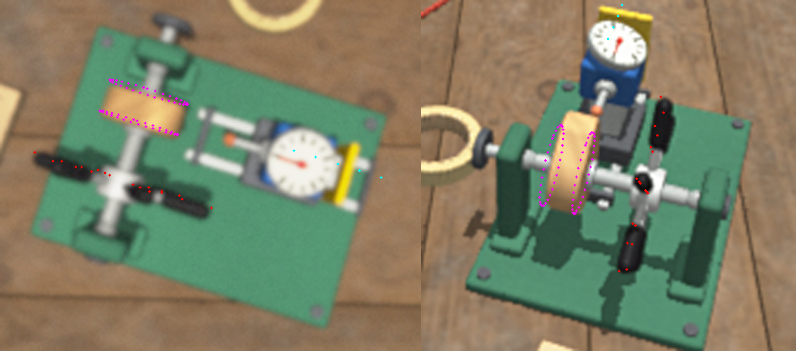

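The overlay fits: spoke ring at rig x ≈ -33 mm, mandrel ≈ 0.35, yellow plate's outer face near rig y ≈ -200 mm. The nose looks to be up. Next I align the tool with the rig, shut the fingers and go behind the plate.

Call:
{"fn": "arm_command", "kwargs": {"increments": [[1,0,0,0,5.74],[1,0,0,0,5.74],[1,0,0,0,5.74],[1,0,0,0,5.74],[1,0,0,0,5.74],[1,0.025,-0.03,0,0],[1,0.025,-0.03,0,0],[1,0.025,-0.03,0,0],[1,0.025,-0.03,0,0],[1,0.025,-0.03,0,0],[1,0.025,-0.03,0,0],[1,0.025,-0.03,0,0]]}}

```text
t: 2.2
tcp_pos: [0.3518, -0.3784, 0.2535]
eef_rot: [[0.964, -0.267, 0.0], [-0.267, -0.964, -0.0], [0.0, 0.0, -1.0]]
contact_force: [0.9, -0.1, 0.3]
gripper_width: 0.0003
grip_force: 0.0
```

Call:
{"fn": "arm_command", "kwargs": {"increments": [[1,0.025,-0.03,0,0],[1,0.025,-0.03,0,0],[1,0.025,-0.03,0,0],[1,0.025,-0.03,0,0],[1,0.025,-0.03,0,0],[1,0.025,-0.02,0,0],[1,0.025,-0.005,0,0],[1,0,0,0,0],[1,0,0,0,0],[1,0,0,0,0]]}}

```text
t: 3.03
tcp_pos: [0.5652, -0.2577, 0.2529]
eef_rot: [[0.964, -0.267, -0.001], [-0.267, -0.964, 0.0], [-0.001, -0.0, -1.0]]
contact_force: [-0.6, -0.3, 0.4]
gripper_width: 0.0002
grip_force: 0.0
```

```bash
cat >> h.py <<'E'
def rig(X,v): c,s=np.cos(v[2]),np.sin(v[2]); d=np.array(X[:2])-v[:2]; return np.round([c*d[0]+s*d[1],-s*d[0]+c*d[1],X[2]],4)
E
python3 - <<'E'
from h import *
v=np.load('v.npy');s=sense();print(s['t'],rig(s['tcp_pos'],v),np.round(s['eef_rot'],3).tolist(),s['gripper_width'],s['contact_force'])
a=camera('top');b=camera('wrist');c=camera('scene')
y=lambda im:cv2.inRange(cv2.cvtColor(im,cv2.COLOR_RGB2HSV),(24,160,120),(33,255,255))
for p in(a,b,c):
  m=y(p['color']);k,l,st,ce=cv2.connectedComponentsWithStats(m);i=1+np.argmax(st[1:,4]);rc=ce[i][::-1];print(st[i],rc,rig(ray(p,rc,.16),v))
cv2.imwrite('pics/w1.png',b['color'][:,:,::-1])
E
```

```text
3.0333 [ 0.0585 -0.2499  0.2529] [[0.964, -0.267, -0.001], [-0.267, -0.964, 0.0], [-0.001, -0.0, -1.0]] 0.00022293439930292272 [-0.59578557 -0.3133583   0.44561381]
[375 242  13  25 115] [254.77391304 381.73043478] [ 0.0324 -0.1878  0.16  ]
[227 240  12  50 307] [271.33876221 233.16938111] [ 0.0203 -0.1899  0.16  ]
[356 154  22  14 104] [158.23076923 368.33653846] [ 0.0295 -0.1808  0.16  ]
```

View pics/w1.png

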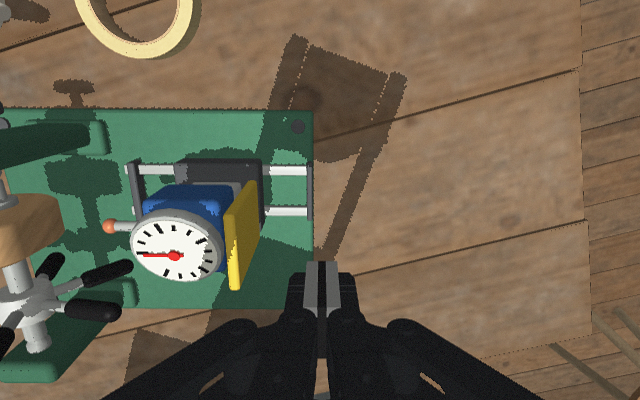

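The wrist view shows the yellow plate around (245,235), with the fingers clear to its -y side and slightly too far to its -x. I'll shift -28 mm in x, descend, then push.

Call:
{"fn": "arm_command", "kwargs": {"increments": [[1,-0.028,0,0,0],[1,0,0,0.03,0],[1,0,0,0.03,0],[1,0,0,0.03,0],[1,0,0,0.02,0],[1,0,-0.01,0,0],[1,0,-0.01,0,0],[1,0,-0.01,0,0],[1,0,-0.005,0,0],[1,0,-0.005,0,0],[1,0,-0.005,0,0],[1,0,0,0,0]]}}

```text
t: 4.18
tcp_pos: [0.5521, -0.2066, 0.1453]
eef_rot: [[0.964, -0.266, 0.003], [-0.266, -0.964, -0.002], [0.004, 0.001, -1.0]]
contact_force: [-0.2, 0.5, 7.3]
gripper_width: 0.0
grip_force: 3.1
```

Call:
{"fn": "arm_command", "kwargs": {"increments": [[1,0,-0.005,0,0],[1,0,-0.005,0,0],[1,0,-0.005,0,0],[1,0,-0.005,0,0],[1,0,-0.005,0,0],[1,0,0,0,0]]}}

```text
t: 4.68
tcp_pos: [0.5589, -0.1829, 0.1453]
eef_rot: [[0.964, -0.267, 0.004], [-0.267, -0.964, -0.002], [0.004, 0.001, -1.0]]
contact_force: [-0.6, 0.1, 6.8]
gripper_width: 0.0005
grip_force: 3.2
```

Run:
```python
from h import *
v=np.load('v.npy');s=sense();print(s['t'],rig(s['tcp_pos'],v),s['contact_force'])
a=camera('top')
m=cv2.inRange(cv2.cvtColor(a['color'],cv2.COLOR_RGB2HSV),(24,160,120),(33,255,255));print(rig(ray(a,np.argwhere(m[235:300,300:]).mean(0)+[235,300],.16),v))
```

```text
4.6833 [ 0.0323 -0.1795  0.1453] [-0.58211254  0.12245762  6.83707545]
[nan nan nan]<stdin>:4: RuntimeWarning: Mean of empty slice.
  ret = um.true_divide(
```

Run:
```python
from h import *
a=camera('wrist');b=camera('scene')
z=cv2.resize(b['color'][110:300,280:470],(400,400))
cv2.imwrite('pics/w2.png',cv2.hconcat([cv2.resize(a['color'],(400,250),interpolation=cv2.INTER_AREA)[:,:,::-1].copy(),z[:250,:,::-1].copy()]))
```

```text
(no output)
```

View pics/w2.png

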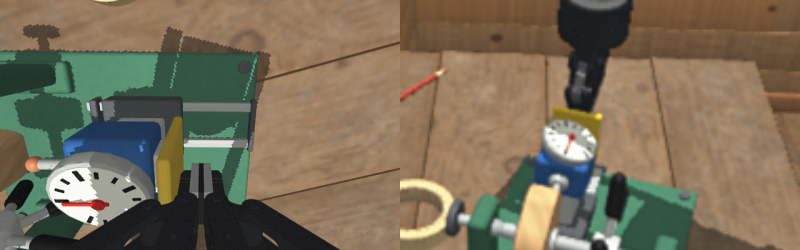

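The picture shows the fingertips just behind the yellow plate, with the gauge not clearly moved and a 7 N upward force. I'll lift a little to see whether that force is real.

Call:
{"fn": "arm_command", "kwargs": {"increments": [[1,0,0,-0.005,0],[1,0,0,-0.005,0],[1,0,0,0,0],[1,0,0,0,0]]}}

```text
t: 5.17
tcp_pos: [0.5577, -0.1827, 0.1537]
eef_rot: [[0.964, -0.267, 0.001], [-0.267, -0.964, -0.0], [0.001, -0.0, -1.0]]
contact_force: [-0.3, 0.2, -0.2]
gripper_width: 0.0004
grip_force: 0.0
```

Call:
{"fn": "arm_command", "kwargs": {"increments": [[1,0,-0.005,0,0],[1,0,-0.005,0,0],[1,0,0,0,0]]}}

```text
t: 5.42
tcp_pos: [0.5604, -0.1727, 0.1533]
eef_rot: [[0.964, -0.267, 0.0], [-0.267, -0.964, -0.0], [0.0, 0.0, -1.0]]
contact_force: [0.3, -1.7, 1.8]
gripper_width: 0.0002
grip_force: 0.6
```

Call:
{"fn": "arm_command", "kwargs": {"increments": [[1,0,-0.005,-0.002,0],[1,0,-0.005,0,0],[1,0,0,0,0]]}}

```text
t: 5.67
tcp_pos: [0.5617, -0.1673, 0.155]
eef_rot: [[0.964, -0.266, -0.003], [-0.266, -0.964, -0.007], [-0.001, 0.008, -1.0]]
contact_force: [-5.9, -16.9, -1.2]
gripper_width: 0.0002
grip_force: 9.0
```

Run:
```python
from h import *
v=np.load('v.npy');s=sense();print(s['t'],rig(s['tcp_pos'],v),s['contact_force'],s['ft_torque'])
for n in('scene','wrist','top'):
  p=camera(n)
  m=cv2.inRange(cv2.cvtColor(p['color'],cv2.COLOR_RGB2HSV),(23,150,90),(34,255,255))
  k,l,st,ce=cv2.connectedComponentsWithStats(m);i=1+np.argmax(st[1:,4]);rc=ce[i][::-1];print(n,st[i],rig(ray(p,rc,.16),v))
  b=spot_in(p,'plunger_tip');print([(x['location'],rig(ray(p,x['location'],.115),v),x['confidence']) for x in b])
```

```text
5.6667 [ 0.0309 -0.1637  0.155 ] [ -5.91772937 -16.94189722  -1.20809965] [-2.53734574  0.84472678 -0.03857884]
scene [351 164  24  16 159] [ 0.0302 -0.1368  0.16  ]
[]
wrist [ 262  179   36  147 3541] [ 0.0575 -0.1482  0.16  ]
[([248.9, 85.4], array([ 0.0363, -0.0467,  0.115 ]), 0.82)]Traceback (most recent call last):
  File "<stdin>", line 6, in <module>
    return _wrapfunc(a, 'argmax', axis=axis, out=out, **kwds)
    return bound(*args, **kwds)
ValueError: attempt to get argmax of an empty sequence
```

Home: 18 N at the stop, the plate has moved 44 mm and the plunger tip is at y ≈ -46 mm, on the heel. Now retreat and go above the +y side of the spokes.

Call:
{"fn": "arm_command", "kwargs": {"increments": [[1,0,0.01,0,0],[1,0,0.03,0,0],[1,0,0,-0.035,0],[1,0,0,-0.035,0],[1,0,0,-0.03,0],[1,-0.03,-0.025,0,0],[1,-0.034,-0.02,0,0],[1,0,-0.04,0,0],[1,0,-0.04,0,0],[1,0,-0.04,0,0],[1,0,-0.04,0,0],[1,0,-0.04,0,0]]}}

```text
t: 6.92
tcp_pos: [0.5557, 0.0537, 0.2553]
eef_rot: [[0.964, -0.267, -0.0], [-0.267, -0.964, 0.001], [-0.001, -0.001, -1.0]]
contact_force: [0.8, -1.0, 0.2]
gripper_width: 0.0001
grip_force: 0.0
```

Call:
{"fn": "arm_command", "kwargs": {"increments": [[1,0,-0.04,0,0],[1,0,-0.02,0,0],[1,0,0,0,0],[1,0,0,0,0]]}}

```text
t: 7.25
tcp_pos: [0.5715, 0.1106, 0.2547]
eef_rot: [[0.965, -0.264, -0.001], [-0.264, -0.965, 0.0], [-0.001, -0.0, -1.0]]
contact_force: [-0.3, -0.1, -0.2]
gripper_width: -0.0001
grip_force: 0.0
```

```bash
cat >> h.py <<'E'
def sleeves(v,c,x0=-.033):
    d=cv2.GaussianBlur((c['color'].max(2)<55).astype(np.float32),(3,3),0);o=[]
    for th in np.arange(0,1.047,.035):
        sc=0
        for k in range(6):
            a=th+k*np.pi/3
            for r in np.linspace(.045,.085,9):
                X=T(v,(x0,-r*np.sin(a),.115+r*np.cos(a)))
                if X[2]<.115: continue
                rc=np.round(proj(c,X)).astype(int)
                if 0<=rc[0]<400 and 0<=rc[1]<640: sc+=d[rc[0],rc[1]]
        o.append((float(sc),round(float(th),2)))
    return sorted(o)[-2:]
def nose(v,c,m,xc=.037):
    o=[]
    for al in np.arange(-110,230,5):   # degrees short of plunger (0=at -y, 90=up, 180=+y)
        a=np.radians(al);P=[]
        n=np.array([-np.cos(a),np.sin(a)])
        for t in np.arange(0,6.28,.15):
            u=np.array([np.cos(t),np.sin(t)])
            for w in(.038*u,.03*n+.024*u):
                for dx in(-.015,.015): P.append(proj(c,T(v,(xc+dx,w[0],.115+w[1])))[::-1])
        h=cv2.convexHull(np.array(P,np.float32)).astype(np.int32);k=np.zeros((400,640),np.uint8);cv2.fillConvexPoly(k,h,1)
        k=k>0;o.append((round(float((k&m).sum()/(k|m).sum()),3),int(al)))
    return sorted(o)[-4:]
def report():
    v=np.load('v.npy');s=sense();print(s['t'],rig(s['tcp_pos'],v),np.round(s['contact_force'],1))
    for n in('scene','top','wrist'):
        p=camera(n);r=silhouettes(p,'cam_seat')
        if r: print(n,'cam',round(r[0]['confidence'],2),nose(v,p,r[0]['mask']))
        print(n,'sleeves',sleeves(v,p))
        for x in spot_in(p,'plunger_tip')[:1]: print(n,'tip',rig(ray(p,x['location'],.115),v),round(x['confidence'],2))
        cv2.imwrite('pics/last_%s.png'%n,p['color'][:,:,::-1])
E
python3 -c "from h import *;report()"
```

```text
7.25 [-0.034   0.1067  0.2547] [-0.3 -0.1 -0.2]
scene cam 0.89 [(0.862, 35), (0.863, 20), (0.869, 25), (0.871, 30)]
scene sleeves [(20.9375, 0.39), (21.875, 0.35)]
scene tip [ 0.0407 -0.1104  0.115 ] 0.44
top cam 0.55 [(0.856, -95), (0.857, -70), (0.858, -100), (0.86, -90)]
top sleeves [(19.875, 0.28), (19.875, 0.32)]
top tip [ 0.0295 -0.0464  0.115 ] 0.62
wrist cam 0.73 [(0.854, 55), (0.855, 70), (0.869, 65), (0.871, 60)]
wrist sleeves [(26.75, 0.42), (27.0, 0.39)]
wrist tip [ 0.0364 -0.0652  0.115 ] 0.45
```

Gauge still home, and the nose is about 60° short. Descend and push the spoke leaning to +y.

Call:
{"fn": "arm_command", "kwargs": {"increments": [[1,0,0,0.035,0],[1,0,0,0.03,0],[1,0,-0.02,0,0],[1,0,-0.015,0,0],[1,0,-0.007,0,0],[1,0,-0.007,0,0],[1,0,-0.007,0,0],[1,0,-0.007,0,0],[1,0,-0.007,0,0],[1,0,-0.007,0,0],[1,0,0,0,0],[1,0,0,0,0]]}}

```text
t: 8.7
tcp_pos: [0.5925, 0.1834, 0.1903]
eef_rot: [[0.964, -0.266, -0.0], [-0.266, -0.964, -0.0], [0.0, 0.0, -1.0]]
contact_force: [0.0, -0.0, 0.8]
gripper_width: -0.0
grip_force: 0.0
```

```bash
python3 -c "from h import *;report()"
```

```text
8.7 [-0.0332  0.1825  0.1903] [ 0.  -0.   0.8]
scene cam 0.49 [(0.127, -35), (0.127, -30), (0.127, -15), (0.128, -70)]
scene sleeves [(9.0, 0.98), (9.0, 1.02)]
top cam 0.59 [(0.855, -100), (0.855, -80), (0.856, -90), (0.857, -70)]
top sleeves [(18.875, 0.32), (19.25, 0.28)]
wrist cam 0.6 [(0.909, 120), (0.91, 125), (0.911, 110), (0.911, 115)]
wrist sleeves [(9.0, 0.32), (9.0, 0.35)]
wrist tip [0.0344 0.0271 0.115 ] 0.74
```

View pics/last_wrist.png

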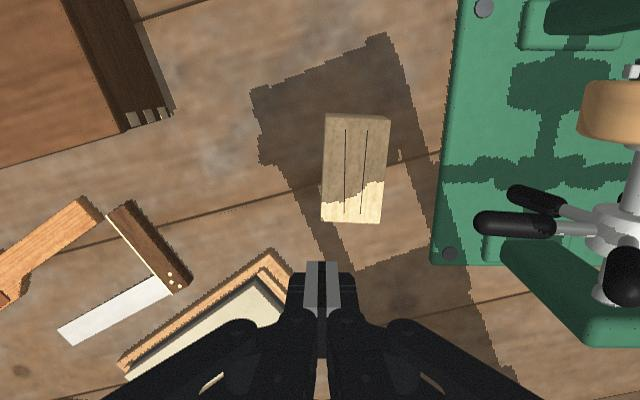

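I moved the wrong way (+y), and nothing was touched. The view shows the spokes at right around (560,220) and the offcut at (355,170), well below. Reverse: ty is positive toward the gauge.

Call:
{"fn": "arm_command", "kwargs": {"increments": [[1,0,0.035,0,0],[1,0,0.035,0,0],[1,0,0.025,0,0],[1,0,0.01,0,0],[1,0,0.008,0,0],[1,0,0.008,0,0],[1,0,0.008,0,0],[1,0,0.008,0,0],[1,0,0.008,0,0],[1,0,0.007,0,0],[1,0,0,0,0],[1,0,0,0,0]]}}

```text
t: 10.15
tcp_pos: [0.5531, 0.0381, 0.1916]
eef_rot: [[0.964, -0.266, 0.004], [-0.266, -0.964, 0.001], [0.003, -0.002, -1.0]]
contact_force: [1.0, 4.5, 3.0]
gripper_width: -0.0002
grip_force: 2.2
```

```bash
python3 -c "from h import *;report()"
```

```text
10.15 [-0.0324  0.0319  0.1916] [1.  4.5 3. ]
scene cam 0.75 [(0.896, 20), (0.899, 15), (0.9, 25), (0.902, 30)]
scene sleeves [(24.9375, 0.7), (25.0625, 0.6)]
top cam 0.83 [(0.62, -35), (0.621, 40), (0.624, -45), (0.628, -40)]
top sleeves [(9.1875, 0.46), (10.0625, 0.49)]
wrist cam 0.92 [(0.891, 25), (0.891, 30), (0.894, 35), (0.894, 40)]
wrist sleeves [(27.0, 0.98), (27.0, 1.02)]
wrist tip [ 0.0354 -0.066   0.115 ] 0.76
```

View pics/last_wrist.png

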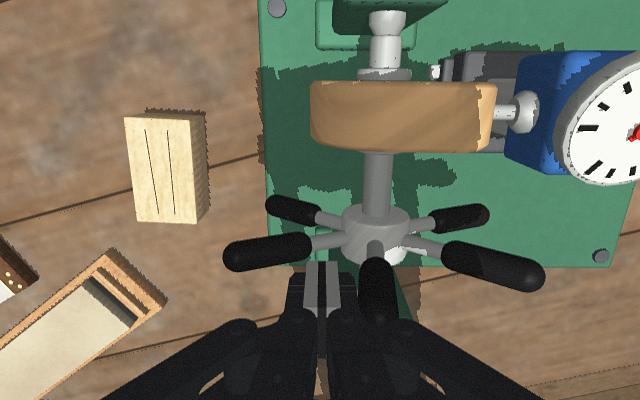

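The wrist view shows the cam's nose pointing toward the plunger (right edge at column 497, axis at column 378), and a spoke nearly upright. About 30° remain. Push 16 mm more.

Call:
{"fn": "arm_command", "kwargs": {"increments": [[1,0,0.004,0,0],[1,0,0.004,0,0],[1,0,0.004,0,0],[1,0,0.004,0,0],[1,0,0,0,0],[1,0,0,0,0]]}}

```text
t: 11.1
tcp_pos: [0.5471, 0.0204, 0.19]
eef_rot: [[0.964, -0.267, -0.001], [-0.267, -0.964, -0.001], [-0.001, 0.001, -1.0]]
contact_force: [0.6, -0.4, 1.0]
gripper_width: 0.0005
grip_force: 0.3
```

```bash
python3 -c "
from h import *;report()
w=cv2.imread('pics/last_wrist.png');s=cv2.imread('pics/last_scene.png')[130:290,290:450]
cv2.imwrite('pics/c1.png',cv2.hconcat([w[:,200:],cv2.resize(s,(360,400),interpolation=cv2.INTER_CUBIC)]))"
```

```text
11.1 [-0.0333  0.0132  0.19  ] [ 0.6 -0.4  1. ]
scene cam 0.91 [(0.843, 0), (0.843, 15), (0.859, 5), (0.859, 10)]
scene sleeves [(21.4375, 0.21), (21.6875, 0.18)]
scene tip [ 0.1762 -0.0203  0.115 ] 0.63
top cam 0.91 [(0.627, 30), (0.628, 25), (0.629, -20), (0.631, -25)]
top sleeves [(6.3125, 1.02), (6.5, 0.04)]
wrist cam 0.89 [(0.893, 15), (0.894, 30), (0.897, 20), (0.899, 25)]
wrist sleeves [(27.0, 0.14), (27.0, 0.18)]
wrist tip [ 0.0357 -0.0639  0.115 ] 0.72
```

View pics/c1.png

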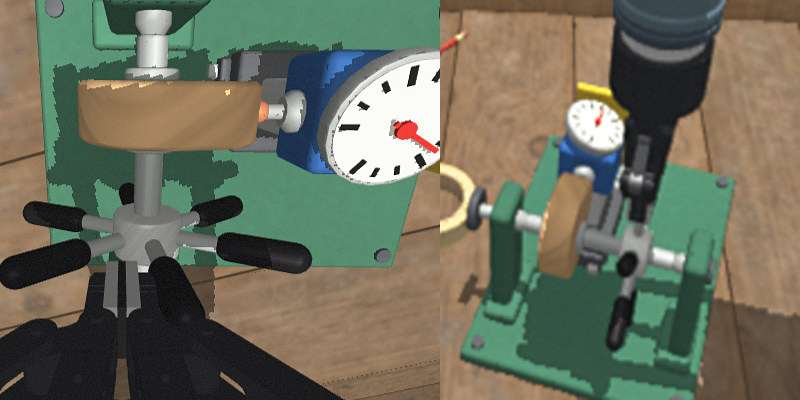

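The ball shows at (262,110). The needle points right and a little down, about 215° clockwise from its zero (left), so about 17 mm. About 15–18° remain.

Call:
{"fn": "arm_command", "kwargs": {"increments": [[1,0,0.004,0,0],[1,0,0.004,0,0],[1,0,0.004,0,0],[1,0,0.004,0,0],[1,0,0,0,0],[1,0,0,0,0]]}}

```text
t: 12.05
tcp_pos: [0.5432, 0.0051, 0.1903]
eef_rot: [[0.964, -0.267, -0.0], [-0.267, -0.964, -0.001], [-0.0, 0.001, -1.0]]
contact_force: [0.1, 0.4, -0.7]
gripper_width: 0.0
grip_force: 0.3
```

```bash
python3 -c "
from h import *;report()
w=cv2.imread('pics/last_wrist.png');s=cv2.imread('pics/last_scene.png')[130:290,290:450]
cv2.imwrite('pics/c2.png',cv2.hconcat([w[:,200:],cv2.resize(s,(360,400),interpolation=cv2.INTER_CUBIC)]))"
```

```text
12.05 [-0.0331 -0.0025  0.1903] [ 0.1  0.4 -0.7]
scene cam 0.71 [(0.851, 15), (0.869, 10), (0.87, 0), (0.874, 5)]
scene sleeves [(22.5625, 0.28), (22.625, 0.32)]
top cam 0.96 [(0.73, 80), (0.732, 90), (0.733, 75), (0.733, 95)]
top sleeves [(0.0, 0.98), (0.0, 1.02)]
wrist cam 0.7 [(0.896, 20), (0.898, 5), (0.899, 15), (0.9, 10)]
wrist sleeves [(27.0, 0.35), (27.0, 0.39)]
wrist tip [ 0.0359 -0.0609  0.115 ] 0.84
```

View pics/c2.png

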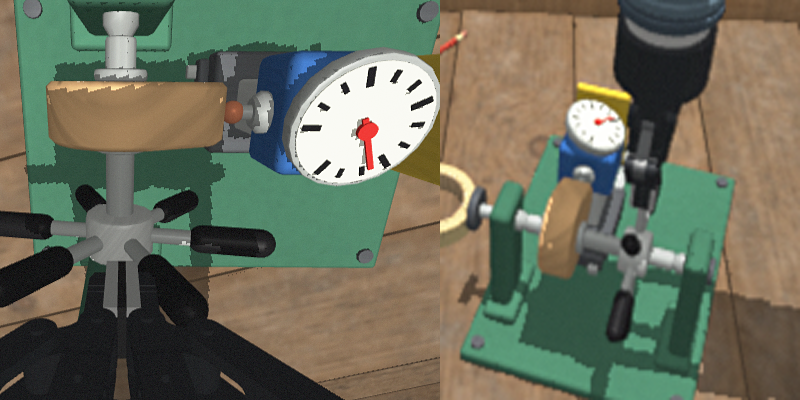

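The needle now points almost straight down (about 250°) and the ball is at y ≈ -60 mm, close to top of lift. One small push to see whether the reading still grows.

Call:
{"fn": "arm_command", "kwargs": {"increments": [[1,0,0.003,0,0],[1,0,0.002,0,0],[1,0,0,0,0],[1,0,0,0,0]]}}

```text
t: 12.83
tcp_pos: [0.542, 0.0011, 0.1902]
eef_rot: [[0.964, -0.267, -0.0], [-0.267, -0.964, 0.0], [-0.0, -0.0, -1.0]]
contact_force: [1.9, 3.3, -0.1]
gripper_width: -0.0001
grip_force: 1.2
```

Run:
```python
from h import *
def nd(im):
  m=(im[:,:,2]>180)&(im[:,:,1]<70)&(im[:,:,0]<70)
  m=cv2.morphologyEx(m.astype(np.uint8),cv2.MORPH_OPEN,np.ones((2,2)));q=np.argwhere(m)
  h=cv2.distanceTransform(m,cv2.DIST_L2,5);c=np.array(np.unravel_index(h.argmax(),h.shape));d=q-c;f=q[np.argmax((d**2).sum(1))]-c
  return c,f,np.degrees(np.arctan2(f[0],f[1]))
for n in('c1','c2'): print(nd(cv2.imread(f'pics/{n}.png')[:,:440]))
report();print(nd(cv2.imread('pics/last_wrist.png')))
```

```text
(array([131, 409]), array([20, 29]), np.float64(34.59228868750995))
(array([132, 369]), array([38,  1]), np.float64(88.49256424122504))
12.8333 [-0.0331 -0.0068  0.1902] [ 1.9  3.3 -0.1]
scene cam 0.75 [(0.855, -10), (0.86, -5), (0.871, 5), (0.872, 0)]
scene sleeves [(21.875, 0.35), (22.25, 0.32)]
top cam 0.65 [(0.676, 50), (0.676, 55), (0.678, -50), (0.679, -45)]
top sleeves [(0.0, 0.98), (0.0, 1.02)]
wrist cam 0.88 [(0.9, 5), (0.902, 20), (0.904, 15), (0.905, 10)]
wrist sleeves [(27.0, 0.42), (27.0, 0.46)]
wrist tip [ 0.0365 -0.0622  0.115 ] 0.7
(array([131, 559]), array([39, -1]), np.float64(91.46880071438582))
```

The needle gained only 3° over that push, so this is the top of lift. Back off and lift clear.

Call:
{"fn": "arm_command", "kwargs": {"increments": [[1,0,-0.004,0,0],[1,0,-0.004,0,0],[1,0,0,-0.01,0],[1,0,0,-0.02,0],[1,0,0,-0.03,0],[1,0,0,-0.03,0],[1,0,0,-0.03,0],[1,0,0,0,0],[1,0,0,0,0],[1,0,0,0,0]]}}

```text
t: 14.12
tcp_pos: [0.5439, 0.0086, 0.3103]
eef_rot: [[0.964, -0.267, -0.0], [-0.267, -0.964, -0.0], [0.0, 0.0, -1.0]]
contact_force: [-1.6, 0.2, -0.6]
gripper_width: -0.0001
grip_force: 0.0
```

Run:
```python
from h import *
report();im=cv2.imread('pics/last_wrist.png')
m=((im[:,:,2]>180)&(im[:,:,1]<70)&(im[:,:,0]<70)).astype(np.uint8);q=np.argwhere(m)
h=cv2.distanceTransform(m,cv2.DIST_L2,5);c=np.array(np.unravel_index(h.argmax(),h.shape));d=q-c;print(c,d[np.argmax((d**2).sum(1))])
p=camera('scene');mm=cv2.inRange(cv2.cvtColor(p['color'],cv2.COLOR_RGB2HSV),(23,150,90),(34,255,255))
k,l,st,ce=cv2.connectedComponentsWithStats(mm);i=1+np.argmax(st[1:,4]);print(rig(ray(p,ce[i][::-1],.16),np.load('v.npy')))
cv2.imwrite('pics/f.png',cv2.hconcat([cv2.imread('pics/last_wrist.png')[:,200:],cv2.resize(p['color'][130:290,290:450,::-1].copy(),(360,400))]))
```

```text
14.1167 [-0.0333  0.0011  0.3103] [-1.6  0.2 -0.6]
scene cam 0.73 [(0.848, -10), (0.853, -5), (0.856, 5), (0.86, 0)]
scene sleeves [(25.6875, 0.39), (25.9375, 0.35)]
top cam 0.64 [(0.253, 110), (0.256, 90), (0.256, 95), (0.256, 105)]
top sleeves [(0.0, 0.98), (0.0, 1.02)]
wrist cam 0.96 [(0.871, 10), (0.872, 25), (0.874, 20), (0.875, 15)]
wrist sleeves [(26.9375, 0.42), (26.9375, 0.46)]
wrist tip [ 0.0234 -0.0511  0.115 ] 0.75
[108 467] [24  4]
[ 0.0306 -0.1377  0.16  ]
```

```bash
python3 -c "from workcell import *;print(sign_off())"
```

```text
the job is handed in; nothing more can be done
None
```

The job is handed in at about 14 s: the gauge was last measured home, the cam's nose was at the plunger near top of lift (ball at about -61 mm), and the arm was clear; no verdict came back, and I viewed 11 pictures, one over the limit of 10.

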